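Snug up the water filler plug of the chocolate warmer

ROBOT

A 6-joint arm with a two-finger parallel gripper is mounted at the origin on a cart in front of the work surface, level with it; the furniture and walls round the work are solid. World frame = base frame: x ahead of the robot, y to its left, z up, the work surface at z = 0. Lengths are in m, angles in rad, forces in N, time in s.
With the tool pointing down it reaches from about 0.35 to 0.85 m from the base axis. Payload 8.1 kg.
Tool frame: the origin (TCP) lies at the very end of the fingers, on their centre line; the grasp point (between the pads) lies 19 mm behind it; z points along the fingers, y is the line along which they close (so a half turn about z gives the same grasp; the last joint's range is limited). The gripper opens to 85 mm and grips with 20 to 120 N. Pads are 22 mm wide; open, the fingers measure 114 mm over their backs; the gripper's body (76 mm by 85 mm) begins 54 mm behind the grasp point. The pads swing forward as they close: fully open they stand 13 mm farther back than shut.
Start: joints at [1.063, 0.13, 1.488, -0, 1.523, -0.085], TCP at [0.246, 0.547, 0.204] pointing down, gripper open.
Joint ranges: [-2.96, 2.96], [-0.89, 2.26], [0.02, 2.5], [-1.34, 4.48], [0, 2.73], [-2.66, 2.66]. Speed limits (rad/s): [2.39, 2.39, 2.79, 3.14, 3.14, 3.14].

INTERFACE

Orientations are given as a 3x3 rotation matrix whose columns are the frame's x, y, z axes.
In Python, from plant import readout, eyes, order gives the robot as it stands.
- The arm moves only by the tool arm_command, never from a script. Its argument "plan" is a list of rows, each a list of 3 entries, a list of its own where there are three numbers: the shift along the tool's x, y, z in m, then the turn, a rotation vector about the tool's x, y, z in degrees, then the closure, from -1 (fully open) to 1 (shut). In form: [[[tx, ty, tz], [wx, wy, wz], gripper], ...]. A call has exactly 10 rows; each row shifts and turns the commanded pose from where the row before left it, along the tool's axes as they then stand; what a row does not reach is not made up. A row lasts 1/10 s, in which the tool goes at most 50 mm and 8.59 degrees, less where a joint would pass 70% of its speed; a pose out of reach is approached as far as the arm can. A call is refused whole if a number of a shift passes 0.05 or a number of a turn 8.59, either way. A call with a gripper value outside its range is refused whole. The fingers move at their own pace and stop on an object; "newtons" is the grip in N (left out, the last holds). Time passes only in rows, so rows that do not move let the fingers close, or fill a call up. It gives the time, the measured TCP pose, the force, the opening and the grip force at its end, in the units of the state.
- readout.state(): the state, without advancing time (a new reading comes with each control period).
- eyes.capture(name): name is "side" or "top" or "wrist"; returns the picture (420x560x3 uint8, red, green, blue); there is no depth.
- eyes.camera_model(name): a dict with "camera_matrix" (3x3 intrinsics, pixels), "k1" (the pictures are not rectified: a ray, as slopes to the right and down, at radius r is drawn at 1 + k1 r^2 times it, then the intrinsics apply), "camera_from_world" (4x4, takes a point from world to camera coordinates). Camera axes: x right, y down, z forward; pixel columns grow to the right and rows downward; lengths in m; the calibration is good to about 2 mm. A picture is of the moment at which its call begins: read the wrist's pose just before it. camera_model takes no time and is no camera call; for the wrist camera it gives the pose at the moment of the call.
- order.hand_in(): hands the job in; it is judged then, once.
The state is a dict: "clock": time; "qpos": joint angles; "qvel": joint speeds; "joint_torque": joint torques, N m; "tool_pos": TCP position; "tcp_rot": TCP orientation; "force": force on the tool from outside, world axes, zero at the start; "moment": the same for the moment, N m; "opening": finger opening in m; "grasp_force": force on a finger pad.
Only numpy, scipy, OpenCV 4.12 (cv2) and the standard library are available. Lean on these libraries where they do the work, as an engineer would, in place of code of your own. Each camera call takes 0.05 s, during which the arm holds its last target. There are 200 camera calls.

TASK

The water jacket of the chocolate warmer has been topped up and its brass filler plug is only started by hand. Take the T-key from its stand, fit it into the plug's square socket and turn the plug clockwise until its tapered thread goes properly snug, at about 0.6 N m on the key and never over 0.75 N m, which would split the neck. Then stand the key back in its stand and leave the other things on the counter alone.

Things in the scene. Friction and masses are not known exactly. Their poses are not given: they have to be found in the camera images.
- warmer: countertop chocolate warmer, fixed: steel box 240 x 330 mm (x by y), deck 107 mm above the worktop, two lidded pans on it (knobs up to 43 mm above the deck), dials on its front (-x). Origin: centre of the underside, z up. The plug's round brass filler neck stands on the deck near the front right corner, centre at x -72, y -110 mm, top 121 mm above the worktop
- plug: brass filler plug, fluted round head 47 mm across, started in the filler neck. Origin on its axis at the neck's top; z up. Clockwise from above (falling yaw) goes in; socket sides lie along its x and y. Turns easily (0.1 N m) for 0.4 to 2.1 rad, never alike, then binds in its taper: it takes 0.45 N m, climbing 0.6 N m per rad, with no stop, and sinks 0.6 mm per rad of that. Stays where left
- socket (a point): centre of the mouth of the plug's square socket, 25 mm above the plug's origin; the socket is 17.6 mm wide (a 1.6 mm loose fit for the key), 18 mm deep, mouth bevelled 1 mm
- t_key: loose steel T-key, 0.16 kg, upright in its stand. Origin: centre of its lower end, z up. Lower 30 mm is 16 mm square (sides along x and y), the nose tapering to 11 mm in the last 5 mm; then a 22 mm collar and 13 mm round shank. Red cross bar 100 mm along x, 14 mm thick along y (black caps 18 mm thick at the ends), 69 to 87 mm above the origin: take its middle from above
- key_bar (a point): centre of the key's cross bar, on the key's axis 78 mm above its lower end
- key_stand: heavy grey block 56 mm square, 42 mm high, on a black 92 mm base pad, fixed. Origin: centre of the underside
- stand_hole (a point): centre of the mouth of the stand's round hole, 42 mm above the worktop; the hole is 24 mm across and 28 mm deep, so the key stands in it at any yaw, its lower end 14 mm above the worktop
- oval_tin_0: bystander: oval sweet tin with a green picture, 78 x 64 x 20 mm
- oval_tin_1: bystander: oval sweet tin with a yellow picture, 78 x 64 x 20 mm
- scoop_0: bystander: steel scoop, 174 mm long
- packet_0: bystander: green printed packet, 52 x 82 x 18 mm
- pastille_tin_2: bystander: small round white tin, 45 mm across, 19 mm high
- tongs_0: bystander: spring tongs, 158 mm long

How it is judged:
On the way, in this order (a step that is already met when the one before it is completed fails the run):
1. the T-key is seated in the plug's square socket (horizontal distance between t_key and plug below 0.004 m and z of t_key in the frame of plug below 0.014 m and angle between t_key's own z axis and vertical below 0.12 rad), for 0.2 s.
2. the plug is snug: drawn at least 0.05 mm down into its taper, which takes about 0.5 N m (distance of plug from where it was at the start of the episode above 5e-05 m), for 0.2 s.
At the end, for the whole second after the job is handed in: the plug stays drawn 0.05 to 0.42 mm down into its taper (tightened to between about 0.5 and 0.85 N m); the key stands at rest in the stand's hole, lower end within 8 mm of the stand's axis and under 20 mm above the worktop, leaning less than 0.2 rad (distance of plug from where it was at the start of the episode between 5e-05 and 0.00042 m and horizontal distance between t_key and key_stand below 0.008 m and height (world z) of t_key below 0.02 m and angle between t_key's own z axis and vertical below 0.2 rad and linear speed of t_key below 0.02 m/s); the robot touches nothing.
It fails at once if the plug is overtightened (drawn over 0.42 mm into its taper, about 0.85 N m) (distance of plug from where it was at the start of the episode above 0.00042 m).
It fails at once if a bystander is pushed more than 30 mm (distance of any of oval_tin_0, oval_tin_1, scoop_0, packet_0, pastille_tin_2, tongs_0 from where it was at the start of the episode above 0.03 m).
It also fails if it takes over 72 s, if anything falls off the work surface, if the arm or the gripper's body presses on something with over 40 N, if the wrist force passes 120 N, or if a joint passes its speed limit or range.

## Working session

There is one attempt and no reset: what is moved stays moved. The work goes in short steps, Python scripts to look and compute and a tool call to move; the robot and the scene stay as the last step left them, time stands still between calls to the robot, and variables do not carry over. Pictures are saved under pics/ and viewed, at most 10 in all, crops included, and the job is handed in when it is done.

Besides the shell and the picture viewer there is one more tool, called after "Request:" as name(argument=value, ...), one argument or row to a line, values as JSON. arm_command: Moves the arm, as the interface text tells. Its arguments: {"type":"object","properties":{"plan":{"type":"array"},"newtons":{"type":"number"}},"required":["plan"]}

```bash
mkdir -p pics; ls; python3 - <<'E'
from plant import readout, eyes
import cv2,json,numpy as np
s=readout.state();print(s)
for n in("top","side"):
    im=eyes.capture(n);cv2.imwrite(f"pics/{n}0.png",im[:,:,::-1])
    m=eyes.camera_model(n);print(n,m)
E
```

```text
pics
{'clock': 0.0, 'qpos': array([ 1.06257101e+00,  1.31158068e-01,  1.48924616e+00, -3.40449686e-06,
        1.52296833e+00, -8.53746998e-02]), 'qvel': array([ 0.00114907, -0.00023985, -0.0008797 , -0.00191427, -0.00082725,
        0.00043314]), 'joint_torque': array([ 2.03051836e-04, -5.69423139e+01, -5.00535178e+01, -9.77325953e-05,
        1.54331949e-02, -1.91396066e-05]), 'tool_pos': array([0.24590545, 0.54666851, 0.20336449]), 'tcp_rot': array([[-9.11922869e-01,  4.10360739e-01, -8.63178067e-04],
       [ 4.10361620e-01,  9.11921553e-01, -1.55659299e-03],
       [ 1.48386032e-04, -1.77370790e-03, -9.99998416e-01]]), 'force': array([ 0.36685476, -0.01161905,  0.18537519]), 'moment': array([-0.01097819, -0.02559626,  0.02659312]), 'grasp_force': 0.0, 'opening': 0.08532121730140568}
top {'camera_matrix': array([[460.16024663,   0.        , 282.2860323 ],
       [  0.        , 460.16024663, 216.30248212],
       [  0.        ,   0.        ,   1.        ]]), 'k1': 0.013591017574117462, 'camera_from_world': array([[ 0.00271656, -0.99998409,  0.00494447, -0.0447217 ],
       [-0.99570628, -0.00316238, -0.09251491,  0.5614787 ],
       [ 0.09252908, -0.00467192, -0.99569902,  1.28161347],
       [ 0.        ,  0.        ,  0.        ,  1.        ]])}
side {'camera_matrix': array([[522.8620296 ,   0.        , 280.2390105 ],
       [  0.        , 522.8620296 , 208.36232209],
       [  0.        ,   0.        ,   1.        ]]), 'k1': 0.0048476551398861974, 'camera_from_world': array([[ 0.01704676, -0.9998316 , -0.00679622, -0.03486834],
       [-0.775265  , -0.00892495, -0.63157306,  0.48551144],
       [ 0.63140604,  0.01603515, -0.77528658,  1.44245563],
       [ 0.        ,  0.        ,  0.        ,  1.        ]])}
```

View pics/top0.png

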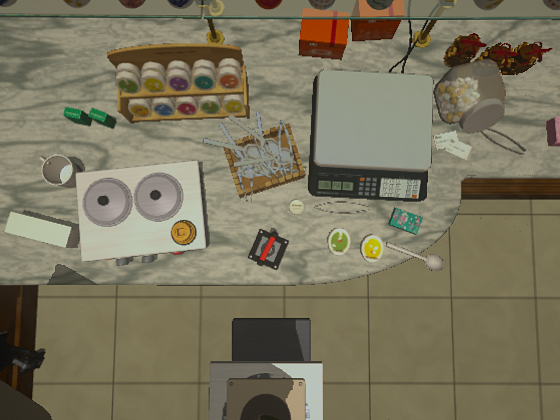

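View pics/side0.png

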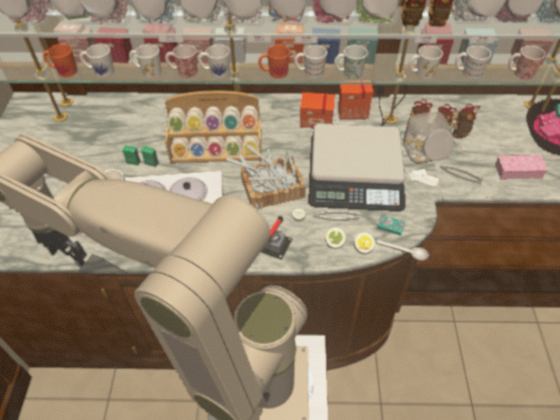

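The top view shows the red T-key bar at about (268,247) on its black pad, and the brass plug at about (183,233) on the warmer's front-right corner. The side view shows the key at (275,228), but the arm hides the plug.

```bash
cat > h.py <<'E'
from plant import readout, eyes
import cv2,numpy as np
np.set_printoptions(precision=4,suppress=True)
def ray(m,uv):
    K=m["camera_matrix"];p=(np.array(uv,float)-K[:2,2])/K[0,0]
    d=p.copy()
    for _ in range(10): d=p/(1+m["k1"]*(d@d))
    T=m["camera_from_world"];R=T[:3,:3]
    return -R.T@T[:3,3], R.T@np.r_[d,1]
def onz(m,uv,z):
    o,d=ray(m,uv);return o+d*(z-o[2])/d[2]
def proj(m,P):
    c=m["camera_from_world"]@np.r_[P,1];s=c[:2]/c[2];s*=1+m["k1"]*(s@s)
    return m["camera_matrix"][:2,:2]@s+m["camera_matrix"][:2,2]
def blob(im,lo,hi,win):
    h=cv2.cvtColor(im,cv2.COLOR_RGB2HSV);k=cv2.inRange(h,lo,hi)
    w=np.zeros_like(k);x0,y0,x1,y1=win;w[y0:y1,x0:x1]=k[y0:y1,x0:x1]
    if lo[0]==0: 
        k2=cv2.inRange(h,(170,lo[1],lo[2]),(180,255,255));w[y0:y1,x0:x1]|=k2[y0:y1,x0:x1]
    cs,_=cv2.findContours(w,cv2.RETR_EXTERNAL,cv2.CHAIN_APPROX_NONE)
    return max(cs,key=cv2.contourArea)
E
python3 - <<'E'
from h import *
m=eyes.camera_model("top");im=eyes.capture("top")
c=blob(im,(0,130,100),(8,255,255),(235,215,305,280));r=cv2.minAreaRect(c);print(r)
q=np.array([onz(m,p,.101) for p in cv2.boxPoints(r)])[:,:2];print("bar",q.mean(0));
for a,b in zip(q,np.roll(q,-1,0)):print(b-a,np.linalg.norm(b-a),np.degrees(np.arctan2(*(b-a)[::-1])))
c=blob(im,(8,130,80),(30,255,255),(160,210,205,255));e=cv2.minEnclosingCircle(c);mr=cv2.minAreaRect(c)
print(e,mr,"plug",onz(m,mr[0],.14))
w=im[205:290,155:320][:,:,::-1];cv2.imwrite("pics/crop1.png",cv2.resize(w,None,fx=4.8,fy=4.8,interpolation=cv2.INTER_CUBIC))
# deck outline
hsv=cv2.cvtColor(im,cv2.COLOR_RGB2HSV)
for n,uv in dict(br=(207,248),bl=(80,262),tl=(77,174),tr=(200,161)).items():print(n,onz(m,uv,.107))
E
```

```text
((267.1000061035156, 248.30001831054688), (4.919349193572998, 25.491174697875977), 26.56505012512207)
bar [ 0.4691 -0.0026]
[ 0.0606 -0.03  ] 0.06762954804703669 -26.287330140616785
[-0.0058 -0.0118] 0.01312872893912818 -116.38200794358352
[-0.0606  0.03  ] 0.06760285950463141 153.65928467846715
[0.0058 0.0117] 0.013065723215966107 63.73469876133574
((182.82608032226562, 232.0), 11.868396759033203) ((182.5, 232.0), (22.0, 23.0), 90.0) plug [0.5095 0.2149 0.14  ]
br [0.4693 0.1562 0.107 ]
bl [0.4318 0.4886 0.107 ]
tl [0.666  0.5067 0.107 ]
tr [0.7029 0.1792 0.107 ]
```

View pics/crop1.png

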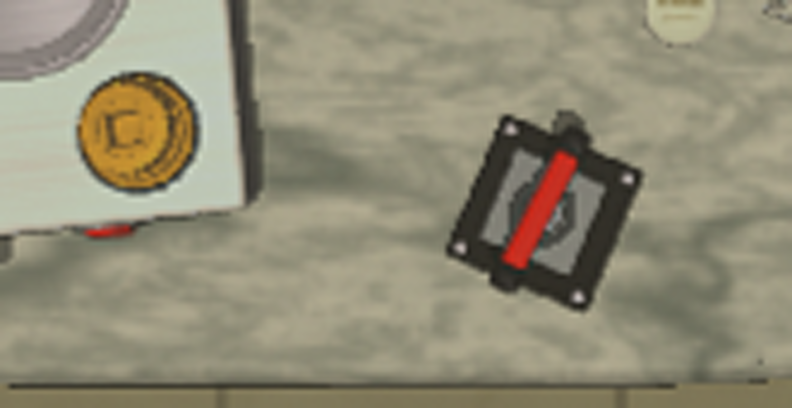

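The crop shows the socket near crop (123,131), with its sides close to the image axes. The key bar is tilted about 26°. I'll move over the plug for a wrist view first.

Request:
arm_command(
  plan=[
    [[-0.038,-0.019,-0.012],[0,0,0],-1],
    [[-0.038,-0.019,-0.012],[0,0,0],-1],
    [[-0.038,-0.019,-0.012],[0,0,0],-1],
    [[-0.038,-0.019,-0.012],[0,0,0],-1],
    [[-0.038,-0.019,-0.012],[0,0,0],-1],
    [[-0.038,-0.019,-0.012],[0,0,0],-1],
    [[-0.038,-0.019,-0.012],[0,0,0],-1],
    [[-0.038,-0.019,-0.012],[0,0,0],-1],
    [[-0.038,-0.019,-0.012],[0,0,0],-1],
    [[-0.03,-0.02,-0.01],[0,0,0],-1],
  ],
)

```text
clock: 1.15
tool_pos: [0.5082, 0.2185, 0.3227]
tcp_rot: [[-0.912, 0.411, 0.0], [0.411, 0.912, -0.0], [-0.0, -0.0, -1.0]]
force: [0.3, -0.1, 0.3]
opening: 0.0853
grasp_force: 0.0
```

```bash
python3 - <<'E'
from h import *
import time
m=eyes.camera_model("wrist");im=eyes.capture("wrist");im=eyes.capture("wrist")
s=readout.state();print(s["tool_pos"],s["qvel"],s["clock"])
m=eyes.camera_model("wrist");im=eyes.capture("wrist");np.save("w1.npy",im);import pickle;pickle.dump(m,open("w1.pkl","wb"))
cv2.imwrite("pics/w1.png",im[:,:,::-1]);print(m)
print(proj(m,[.51,.215,.146]),proj(m,[.469,-.003,.101]))
E
```

```text
[0.5096 0.2167 0.3236] [ 0.0665 -0.0055  0.0372  0.0353 -0.0085  0.0621] 1.25
{'camera_matrix': array([[333.5023,   0.    , 271.9993],
       [  0.    , 333.5023, 207.6908],
       [  0.    ,   0.    ,   1.    ]]), 'k1': -0.05421080924854579, 'camera_from_world': array([[ 0.4147,  0.91  ,  0.0009, -0.4079],
       [ 0.8699, -0.3967,  0.293 , -0.4307],
       [ 0.2669, -0.1207, -0.9561,  0.3841],
       [ 0.    ,  0.    ,  0.    ,  1.    ]])}
[271.3975 179.8999] [100.1688 214.1068]
```

View pics/w1.png

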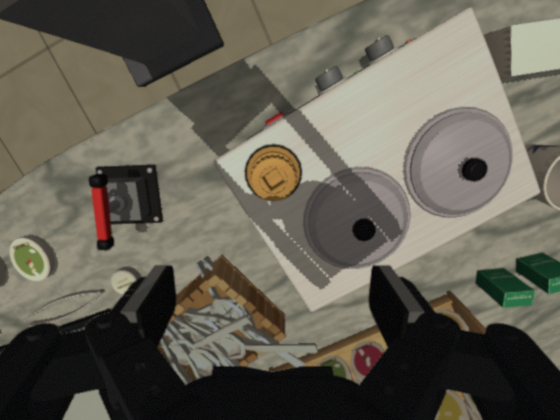

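The wrist view shows the plug head at about (274,172), its square socket at (274,178), the bar at (102,212) and the stand at (130,195). I'll take the picture again at rest and measure it at sub-pixel level.

```bash
python3 - <<'E'
from h import *
s=readout.state();print(s["tool_pos"],s["qvel"])
m=eyes.camera_model("wrist");im=eyes.capture("wrist")
t=np.array(im[130:215,225:325])[:,:,::-1]
cv2.imwrite("pics/plugcrop.png",cv2.resize(t,None,fx=7,fy=7,interpolation=cv2.INTER_CUBIC))
c=blob(im,(8,100,60),(30,255,255),(235,130,320,215));x=cv2.minAreaRect(c);print(x,cv2.boundingRect(c),onz(m,x[0],.14))
c=blob(im,(0,130,80),(8,255,255),(70,160,150,260));r=cv2.minAreaRect(c);q=np.array([onz(m,p,.101)[:2] for p in cv2.boxPoints(r)]);print(r,"bar",q.mean(0))
for a,b in zip(q,np.roll(q,-1,0)):print(np.linalg.norm(b-a),np.degrees(np.arctan2(*(b-a)[::-1])))
import pickle;pickle.dump(m,open("w2.pkl","wb"));np.save("w2.npy",im)
E
```

```text
[0.5083 0.2186 0.3228] [ 0.0536 -0.0042  0.0286  0.0163 -0.0021  0.0233]
((271.38458251953125, 174.42306518554688), (53.251224517822266, 54.083274841308594), 33.6900634765625) (245, 148, 55, 56) [0.504 0.219 0.14 ]
((98.0, 215.0), (53.25334930419922, 10.730152130126953), 83.48019409179688) bar [ 0.4681 -0.0041]
0.013809365943686824 71.73352490489498
0.06989887761060518 -26.651217273054026
0.01453220150612222 -107.40359891228641
0.07022385639185459 152.79268234680933
```

View pics/plugcrop.png

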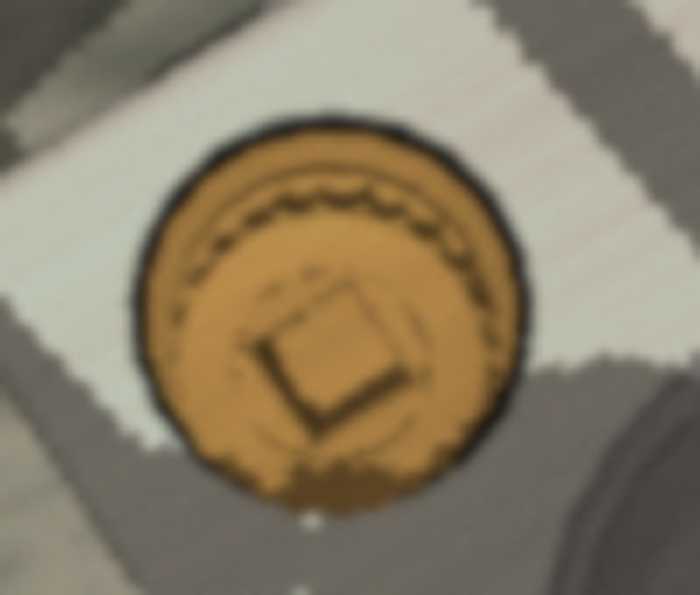

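The crop shows the socket corners at about (250,342), (315,440), (415,375) and (345,275).

```bash
python3 - <<'E'
from h import *
import pickle;m=pickle.load(open("w2.pkl","rb"))
c=(np.array([(250,342),(315,440),(415,375),(345,275)])+.5)/7-.5+[225,130]
q=np.array([onz(m,p,.146)[:2] for p in c]);print(q,q.mean(0))
for a,b in zip(q,np.roll(q,-1,0)):print(np.linalg.norm(b-a),np.degrees(np.arctan2(*(b-a)[::-1])))
t=eyes.camera_model("top");p=onz(t,((123+.5)/4.8-.5+155,(131+.5)/4.8-.5+205),.146);print("top socket",p)
s=readout.state();R=s["tcp_rot"];print(s["tool_pos"],R.T@(np.array([.4686,-.0034,.16])-s["tool_pos"]))
E
```

```text
[[0.5019 0.207 ]
 [0.5199 0.2096]
 [0.517  0.2277]
 [0.4986 0.2243]] [0.5094 0.2171]
0.018185082305084307 8.221495360299096
0.01832461513426646 99.35571646097954
0.018710943689949373 -169.66713844097447
0.01765341932511979 -78.93456587728794
top socket [0.5094 0.2194 0.146 ]
[0.5073 0.2197 0.3222] [-0.0568 -0.2192  0.1622]
```

Request:
arm_command(
  plan=[
    [[-0.01,-0.036,0],[0,0,1],-1],
    [[-0.01,-0.036,0],[0,0,1],-1],
    [[-0.009,-0.036,0],[0,0,0],-1],
    [[-0.009,-0.037,0],[0,0,0],-1],
    [[-0.009,-0.037,0.02],[0,0,0],-1],
    [[-0.009,-0.037,0.03],[0,0,0],-1],
    [[0,0,0.04],[0,0,0],-1],
    [[0,0,0.03],[0,0,0],-1],
    [[0,0,0],[0,0,0],-1],
    [[0,0,0],[0,0,0],-1],
  ],
)

```text
clock: 2.35
tool_pos: [0.4619, -0.0001, 0.2025]
tcp_rot: [[-0.898, 0.441, -0.001], [0.441, 0.898, 0.0], [0.001, -0.0, -1.0]]
force: [0.1, 0.2, -0.1]
opening: 0.0854
grasp_force: 0.0
```

```bash
cat > bar.py <<'E'
from h import *
P=[];B=[];A=[]
for i in range(4):
    m=eyes.camera_model("wrist");s=readout.state();im=eyes.capture("wrist");R=s["tcp_rot"]
    P.append(s["tool_pos"])
    c=blob(im,(0,130,80),(8,255,255),(100,20,450,300));r=cv2.minAreaRect(c)
    q=np.array([onz(m,p,.101) for p in cv2.boxPoints(r)]);L=[np.linalg.norm(q[1]-q[0]),np.linalg.norm(q[2]-q[1])]
    d=(q[1]-q[0]) if L[0]>L[1] else q[2]-q[1]
    t=R.T@(q.mean(0)-s["tool_pos"]);dt=R.T@d
    B.append(q.mean(0));A.append(np.r_[t,np.degrees(np.arctan2(dt[1],dt[0]))]);print(r,L,A[-1])
print(np.array(P),np.mean(P,0),np.mean(B,0),R)
cv2.imwrite("pics/k1.png",im[:,:,::-1])
E
python3 bar.py
```

```text
((271.0, 205.0), (76.0, 16.0), 90.0) [np.float64(0.013158859520112408), np.float64(0.06745533255379534)] [ -0.0073  -0.0017   0.1015 179.6512]
((271.0, 203.0), (76.0, 16.0), 90.0) [np.float64(0.013201823483372274), np.float64(0.06761914803446906)] [ -0.0059  -0.0016   0.1029 179.645 ]
((270.5, 202.0), (76.0, 17.0), 90.0) [np.float64(0.014048193375833304), np.float64(0.06769694459618596)] [ -0.0052  -0.0021   0.1036 179.647 ]
((270.5, 201.5), (77.0, 17.0), 90.0) [np.float64(0.014044767113441305), np.float64(0.06858605790987998)] [ -0.0049  -0.0021   0.1038 179.6457]
[[ 0.4619 -0.0001  0.2025]
 [ 0.463  -0.0004  0.2039]
 [ 0.4636 -0.0005  0.2046]
 [ 0.4638 -0.0007  0.2048]] [ 0.4631 -0.0004  0.204 ] [ 0.4676 -0.0047  0.101 ] [[-0.8976  0.4408  0.0035]
 [ 0.4408  0.8976 -0.0004]
 [-0.0033  0.0012 -1.    ]]
```

View pics/k1.png

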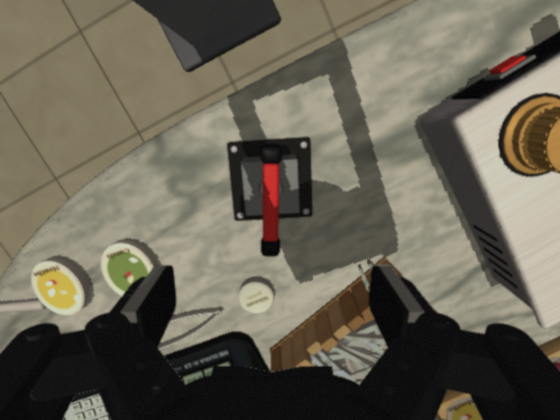

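The bar is aligned with the tool's x axis and centred at (271,202). I'll descend and grip it.

Request:
arm_command(
  newtons=110,
  plan=[
    [[-0.003,-0.002,0.02],[0,0,0],-1],
    [[-0.002,0,0.025],[0,0,0],-1],
    [[0,0,0.025],[0,0,0],-1],
    [[0,0,0.025],[0,0,0],-1],
    [[0,0,0.02],[0,0,0],-1],
    [[0,0,0.016],[0,0,0],-1],
    [[0,0,0],[0,0,0],-1],
    [[0,0,0],[0,0,0],-1],
    [[0,0,0],[0,0,0],-1],
    [[0,0,0],[0,0,0],-1],
  ],
)

```text
clock: 3.55
tool_pos: [0.4672, -0.0053, 0.0729]
tcp_rot: [[-0.897, 0.442, 0.002], [0.442, 0.897, -0.0], [-0.002, 0.001, -1.0]]
force: [0.8, -0.2, -0.9]
opening: 0.0854
grasp_force: 0.0
```

Request:
arm_command(
  newtons=110,
  plan=[
    [[0,0,0],[0,0,0],1],
    [[0,0,0],[0,0,0],1],
    [[0,0,0],[0,0,0],1],
    [[0,0,0],[0,0,0],1],
    [[0,0,0],[0,0,0],1],
    [[0,0,0],[0,0,0],1],
    [[0,0,0],[0,0,0],1],
    [[0,0,0],[0,0,0],1],
    [[0,0,0],[0,0,0],1],
    [[0,0,0],[0,0,0],1],
  ],
)

```text
clock: 4.55
tool_pos: [0.4664, -0.0052, 0.0717]
tcp_rot: [[-0.897, 0.442, 0.001], [0.442, 0.897, -0.0], [-0.001, 0.0, -1.0]]
force: [0.3, -0.5, 4.9]
opening: 0.0076
grasp_force: 108.6
```

```bash
python3 - <<'E'
from h import *
im=eyes.capture("wrist");s=readout.state();print(s["opening"],s["grasp_force"],s["force"],s["moment"])
cv2.imwrite("pics/g1.png",im[:,:,::-1])
E
```

```text
0.008102456732964006 108.64485137164593 [-0.4342  1.1672  5.3374] [0.0234 0.0693 0.0191]
```

View pics/g1.png

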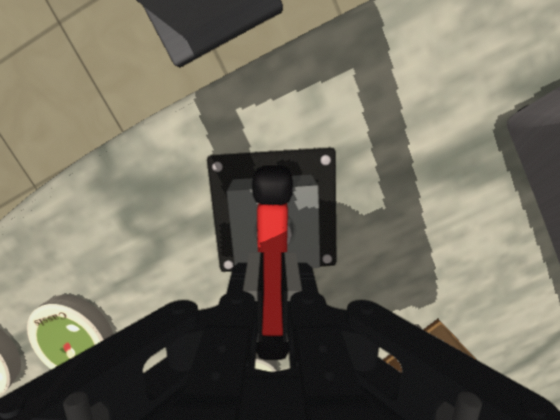

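The grip holds the bar at its middle (opening 8 mm with compressed pads). I'll lift next.

Request:
arm_command(
  plan=[
    [[0,0,-0.01],[0,0,0],1],
    [[0,0,-0.02],[0,0,0],1],
    [[0,0,-0.03],[0,0,0],1],
    [[0,0,-0.04],[0,0,0],1],
    [[0,0,-0.04],[0,0,0],1],
    [[0,0,-0.03],[0,0,0],1],
    [[0,0,0],[0,0,0],1],
    [[0,0,0],[0,0,0],1],
    [[0,0,0],[0,0,0],1],
    [[0,0,0],[0,0,0],1],
  ],
)

```text
clock: 5.6
tool_pos: [0.4649, -0.005, 0.2395]
tcp_rot: [[-0.897, 0.442, -0.003], [0.442, 0.897, 0.0], [0.003, -0.001, -1.0]]
force: [-0.5, 0.0, -1.5]
opening: 0.0079
grasp_force: 108.3
```

```bash
python3 - <<'E'
from h import *
im=eyes.capture("wrist");s=readout.state();R=s["tcp_rot"];print(s["tool_pos"],R,s["force"],s["moment"],s["opening"],s["joint_torque"])
print(R.T@(np.array([.5094,.218,.235])-s["tool_pos"]),s["qpos"])
E
```

```text
[ 0.4651 -0.0051  0.2397] [[-0.8971  0.4419 -0.003 ]
 [ 0.4419  0.8971  0.0003]
 [ 0.0028 -0.001  -1.    ]] [-0.4615  0.3158 -1.8299] [-0.048   0.0249 -0.0508] 0.0075412509146017105 [  0.0045 -38.3269 -51.4364  -0.0013   0.0156   0.    ]
[0.0588 0.2197 0.0046] [-0.1212 -0.2507  1.7902 -0.      1.6051 -1.2343]
```

Request:
arm_command(
  plan=[
    [[0.012,0.044,0],[0,0,0],1],
    [[0.012,0.044,0],[0,0,0],1],
    [[0.012,0.044,0],[0,0,0],1],
    [[0.012,0.044,0],[0,0,0],1],
    [[0.011,0.044,0],[0,0,0],1],
    [[0,0,0],[0,0,-7.2],1],
    [[0,0,0],[0,0,-7.2],1],
    [[0,0,0],[0,0,-7.2],1],
    [[0,0,0],[0,0,-7.2],1],
    [[0,0,0],[0,0,-7.2],1],
  ],
)

```text
clock: 6.65
tool_pos: [0.5097, 0.2182, 0.2401]
tcp_rot: [[-0.985, -0.175, -0.002], [-0.175, 0.985, -0.001], [0.002, -0.0, -1.0]]
force: [0.7, 0.1, -1.6]
opening: 0.0076
grasp_force: 108.5
```

Request:
arm_command(
  plan=[
    [[0,0,0],[0,0,0],1],
    [[0,0,0],[0,0,0],1],
    [[0,0,0],[0,0,0],1],
    [[0,0,0],[0,0,0],1],
    [[0,0,0],[0,0,0],1],
    [[0,0,0],[0,0,0],1],
    [[0,0,0],[0,0,0],1],
    [[0,0,0],[0,0,0],1],
    [[0,0,0],[0,0,0],1],
    [[0,0,0],[0,0,0],1],
  ],
)

```text
clock: 7.65
tool_pos: [0.5103, 0.2183, 0.2414]
tcp_rot: [[-0.985, -0.17, -0.0], [-0.17, 0.985, -0.0], [0.0, -0.0, -1.0]]
force: [-0.3, 0.4, -1.8]
opening: 0.008
grasp_force: 108.5
```

```bash
cat > st.py <<'E'
from h import *
s=readout.state();R=s["tcp_rot"];print(s["clock"],s["tool_pos"],"yaw",np.degrees(np.arctan2(R[1,0],R[0,0]))-180,"f",s["force"],"m",s["moment"],s["opening"],"q",s["qpos"])
print("to socket",R.T@(np.array([.5094,.218,.2])-s["tool_pos"]))
E
python3 st.py; python3 - <<'E'
from h import *
for n in ("top","wrist"):
    im=eyes.capture(n)
    if n=="top": im=cv2.resize(im[190:280,140:240],None,fx=5,fy=5,interpolation=cv2.INTER_CUBIC)
    else: w=im
cv2.imwrite("pics/p1.png",w[:,:,::-1])
E
```

```text
7.65 [0.5103 0.2183 0.2414] yaw -350.22727899305164 f [-0.2565  0.4379 -1.808 ] m [ 0.0019  0.0208 -0.0556] 0.007955409865780904 q [ 0.3118 -0.0041  1.5614 -0.      1.5843 -1.4296]
to socket [ 0.001  -0.0001  0.0414]
```

View pics/p1.png

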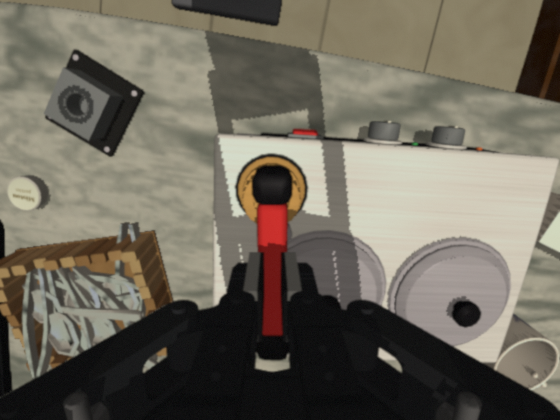

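The key hangs over the plug, with its bar lined up. The empty stand hole shows at (77,104). I'll lower the key slowly.

Request:
arm_command(
  plan=[
    [[0.001,0,0.015],[0,0,0],1],
    [[0,0,0.015],[0,0,0],1],
    [[0,0,0.005],[0,0,0],1],
    [[0,0,0.003],[0,0,0],1],
    [[0,0,0.003],[0,0,0],1],
    [[0,0,0.003],[0,0,0],1],
    [[0,0,0],[0,0,0],1],
    [[0,0,0],[0,0,0],1],
    [[0,0,0],[0,0,0],1],
    [[0,0,0],[0,0,0],1],
  ],
)

```text
clock: 8.75
tool_pos: [0.5095, 0.2181, 0.1976]
tcp_rot: [[-0.985, -0.17, 0.0], [-0.17, 0.985, 0.0], [-0.0, -0.0, -1.0]]
force: [-0.1, -1.0, -1.7]
opening: 0.0082
grasp_force: 108.4
```

```bash
python3 st.py
```

```text
8.75 [0.5095 0.2181 0.1976] yaw -350.22848632861826 f [-0.0997 -1.0067 -1.6941] m [-0.2453  0.021   0.0744] 0.008160145737384262 q [ 0.312   0.0095  1.6271 -0.0001  1.5047 -1.4294]
to socket [ 0.0001 -0.0001 -0.0024]
```

Request:
arm_command(
  plan=[
    [[0,0,0.002],[0,0,0],1],
    [[0,0,0.002],[0,0,0],1],
    [[0,0,0.002],[0,0,0],1],
    [[0,0,0.002],[0,0,0],1],
    [[0,0,0.002],[0,0,0],1],
    [[0,0,0],[0,0,0],1],
    [[0,0,0],[0,0,0],1],
    [[0,0,0],[0,0,0],1],
    [[0,0,0],[0,0,0],1],
    [[0,0,0],[0,0,0],1],
  ],
)

```text
clock: 9.75
tool_pos: [0.5093, 0.2181, 0.1873]
tcp_rot: [[-0.985, -0.17, -0.0], [-0.17, 0.985, -0.0], [0.0, -0.0, -1.0]]
force: [-0.5, -1.9, -1.8]
opening: 0.0078
grasp_force: 108.3
```

```bash
python3 st.py
```

```text
9.75 [0.5093 0.2181 0.1873] yaw -350.2220504105067 f [-0.4688 -1.9426 -1.8172] m [-0.2954 -0.0297  0.0064] 0.007782142892148135 q [ 0.312   0.0148  1.6405 -0.      1.4864 -1.4294]
to socket [-0.0001 -0.0001 -0.0127]
```

Request:
arm_command(
  plan=[
    [[0,-0.0005,0],[0,0,2.5],1],
    [[0,0,0],[0,0,2.5],1],
    [[0,0,0],[0,0,2.5],1],
    [[0,0,0],[0,0,2.5],1],
    [[0,0,0],[0,0,2.5],1],
    [[0,0,0],[0,0,2.5],1],
    [[0,0,0],[0,0,2.5],1],
    [[0,0,0],[0,0,2.5],1],
    [[0,0,0],[0,0,0],1],
    [[0,0,0],[0,0,0],1],
  ],
)

```text
clock: 10.75
tool_pos: [0.5094, 0.2176, 0.1875]
tcp_rot: [[-0.984, 0.176, -0.0], [0.176, 0.984, 0.0], [0.0, 0.0, -1.0]]
force: [-0.1, -1.3, -1.2]
opening: 0.0078
grasp_force: 108.5
```

```bash
python3 st.py
```

```text
10.75 [0.5094 0.2176 0.1875] yaw -10.142670925530638 f [-0.1304 -1.2659 -1.1698] m [-0.2091  0.1983  0.1585] 0.007765971084092396 q [ 0.3112  0.0144  1.6407  0.0001  1.4865 -1.0826]
to socket [ 0.      0.0004 -0.0125]
```

Request:
arm_command(
  plan=[
    [[0,0,0],[0,0,2.5],1],
    [[0,0,0],[0,0,2.5],1],
    [[0,0,0],[0,0,2.5],1],
    [[0,0,0],[0,0,2.5],1],
    [[0,0,0],[0,0,2.5],1],
    [[0,0,0],[0,0,2.5],1],
    [[0,0,0],[0,0,2.5],1],
    [[0,0,0],[0,0,2.5],1],
    [[0,0,0],[0,0,0],1],
    [[0,0,0],[0,0,0],1],
  ],
)

```text
clock: 11.75
tool_pos: [0.5094, 0.2177, 0.1875]
tcp_rot: [[-0.865, 0.502, 0.0], [0.502, 0.865, 0.0], [0.0, 0.0, -1.0]]
force: [-0.9, 0.1, -1.0]
opening: 0.0075
grasp_force: 108.5
```

```bash
python3 st.py
```

```text
11.75 [0.5094 0.2177 0.1875] yaw -30.10925366272798 f [-0.8711  0.116  -1.0433] m [-0.0483  0.2991  0.0871] 0.007536692848991536 q [ 0.3112  0.0144  1.6407  0.0002  1.4864 -0.7341]
to socket [ 0.0001  0.0002 -0.0125]
```

Request:
arm_command(
  plan=[
    [[0,0,0],[0,0,2.5],1],
    [[0,0,0],[0,0,2.5],1],
    [[0,0,0],[0,0,2.5],1],
    [[0,0,0],[0,0,2.5],1],
    [[0,0,0],[0,0,2.5],1],
    [[0,0,0],[0,0,2.5],1],
    [[0,0,0],[0,0,2.5],1],
    [[0,0,0],[0,0,2.5],1],
    [[0,0,0],[0,0,0],1],
    [[0,0,0],[0,0,0],1],
  ],
)

```text
clock: 12.75
tool_pos: [0.5094, 0.2177, 0.1875]
tcp_rot: [[-0.641, 0.767, 0.0], [0.767, 0.641, 0.0], [0.0, 0.0, -1.0]]
force: [-1.2, 0.7, -0.1]
opening: 0.008
grasp_force: 108.5
```

```bash
python3 st.py
```

```text
12.75 [0.5094 0.2177 0.1875] yaw -50.098121608454534 f [-1.2491  0.7447 -0.0674] m [0.1119 0.183  0.147 ] 0.00799664761773066 q [ 0.3112  0.0145  1.6407  0.0002  1.4863 -0.3852]
to socket [ 0.0002  0.0001 -0.0125]
```

Request:
arm_command(
  plan=[
    [[0,0,0],[0,0,2.5],1],
    [[0,0,0],[0,0,2.5],1],
    [[0,0,0],[0,0,2.5],1],
    [[0,0,0],[0,0,2.5],1],
    [[0,0,0],[0,0,2.5],1],
    [[0,0,0],[0,0,2.5],1],
    [[0,0,0],[0,0,2.5],1],
    [[0,0,0],[0,0,2.5],1],
    [[0,0,0],[0,0,0],1],
    [[0,0,0],[0,0,0],1],
  ],
)

```text
clock: 13.75
tool_pos: [0.5095, 0.2177, 0.1875]
tcp_rot: [[-0.34, 0.94, 0.0], [0.94, 0.34, 0.0], [0.0, 0.0, -1.0]]
force: [-0.5, 0.8, -0.4]
opening: 0.0075
grasp_force: 108.5
```

```bash
python3 st.py
```

```text
13.75 [0.5095 0.2177 0.1875] yaw -70.09543512749228 f [-0.5007  0.8321 -0.36  ] m [0.2431 0.1074 0.1108] 0.007482298162079926 q [ 0.3112  0.0145  1.6406  0.0002  1.4862 -0.0362]
to socket [ 0.0003 -0.     -0.0125]
```

Request:
arm_command(
  plan=[
    [[0,0,0],[0,0,2.5],1],
    [[0,0,0],[0,0,2.5],1],
    [[0,0,0],[0,0,2.5],1],
    [[0,0,0],[0,0,2.5],1],
    [[0,0,0],[0,0,2.5],1],
    [[0,0,0],[0,0,2.5],1],
    [[0,0,0],[0,0,2.5],1],
    [[0,0,0],[0,0,2.5],1],
    [[0,0,0],[0,0,0],1],
    [[0,0,0],[0,0,0],1],
  ],
)

```text
clock: 14.75
tool_pos: [0.5096, 0.2177, 0.1875]
tcp_rot: [[0.002, 1.0, 0.0], [1.0, -0.002, 0.0], [0.0, 0.0, -1.0]]
force: [-0.8, 2.0, -1.9]
opening: 0.0078
grasp_force: 108.4
```

```bash
python3 st.py
```

```text
14.75 [0.5096 0.2177 0.1875] yaw -90.09545194157461 f [-0.786   1.9913 -1.9414] m [0.3695 0.0356 0.1201] 0.007804954209083621 q [0.3111 0.0145 1.6406 0.0001 1.4861 0.3128]
to socket [ 0.0003 -0.0002 -0.0125]
```

Request:
arm_command(
  plan=[
    [[0,0,0],[0,0,2.5],1],
    [[0,0,0],[0,0,2.5],1],
    [[0,0,0],[0,0,2.5],1],
    [[0,0,0],[0,0,2.5],1],
    [[0,0,0],[0,0,2.5],1],
    [[0,0,0],[0,0,2.5],1],
    [[0,0,0],[0,0,2.5],1],
    [[0,0,0],[0,0,2.5],1],
    [[0,0,0],[0,0,0],1],
    [[0,0,0],[0,0,0],1],
  ],
)

```text
clock: 15.75
tool_pos: [0.5095, 0.2177, 0.1874]
tcp_rot: [[0.343, 0.939, 0.0], [0.939, -0.343, 0.0], [0.0, 0.0, -1.0]]
force: [0.5, 2.3, -2.1]
opening: 0.0078
grasp_force: 109.5
```

```bash
python3 st.py
```

```text
15.75 [0.5095 0.2177 0.1874] yaw -110.08402116692733 f [ 0.5343  2.2887 -2.0667] m [ 0.4482 -0.1318  0.4543] 0.007804362069969223 q [0.3112 0.0145 1.6407 0.     1.4861 0.6617]
to socket [ 0.0003 -0.0002 -0.0126]
```

It has started to bind, so I'll use small steps now.

Request:
arm_command(
  plan=[
    [[0,0,0],[0,0,1],1],
    [[0,0,0],[0,0,1],1],
    [[0,0,0],[0,0,1],1],
    [[0,0,0],[0,0,1],1],
    [[0,0,0],[0,0,1],1],
    [[0,0,0],[0,0,0],1],
    [[0,0,0],[0,0,0],1],
    [[0,0,0],[0,0,0],1],
    [[0,0,0],[0,0,0],1],
    [[0,0,0],[0,0,0],1],
  ],
)

```text
clock: 16.75
tool_pos: [0.5094, 0.2176, 0.1874]
tcp_rot: [[0.426, 0.905, -0.0], [0.905, -0.426, 0.0], [0.0, -0.0, -1.0]]
force: [1.3, 1.6, -0.0]
opening: 0.0079
grasp_force: 109.7
```

```bash
python3 st.py
```

```text
16.75 [0.5094 0.2176 0.1874] yaw -115.22040613954027 f [ 1.3081  1.6018 -0.041 ] m [ 0.4234 -0.2247  0.519 ] 0.007935559728116865 q [0.3111 0.0145 1.6408 0.     1.4863 0.7513]
to socket [ 0.0004 -0.0002 -0.0126]
```

Request:
arm_command(
  plan=[
    [[0,0,0],[0,0,1],1],
    [[0,0,0],[0,0,1],1],
    [[0,0,0],[0,0,1],1],
    [[0,0,0],[0,0,1],1],
    [[0,0,0],[0,0,1],1],
    [[0,0,0],[0,0,1],1],
    [[0,0,0],[0,0,0],1],
    [[0,0,0],[0,0,0],1],
    [[0,0,0],[0,0,0],1],
    [[0,0,0],[0,0,0],1],
  ],
)

```text
clock: 17.75
tool_pos: [0.5094, 0.2176, 0.1874]
tcp_rot: [[0.518, 0.855, -0.0], [0.855, -0.518, -0.0], [-0.0, -0.0, -1.0]]
force: [0.8, 2.3, -2.8]
opening: 0.0078
grasp_force: 109.7
```

```bash
python3 st.py; python3 - <<'E'
from h import *
M=[]
for i in range(6): eyes.capture("wrist");M.append(readout.state()["moment"][2])
print(np.array(M))
E
```

```text
17.75 [0.5094 0.2176 0.1874] yaw -121.21949186477282 f [ 0.7938  2.2605 -2.7514] m [ 0.4542 -0.209   0.5243] 0.007806724044746915 q [ 0.3111  0.0145  1.6408 -0.      1.4863  0.856 ]
to socket [ 0.0004 -0.0002 -0.0126]
[0.5441 0.5187 0.5328 0.5764 0.5301 0.5615]
```

Request:
arm_command(
  plan=[
    [[0,0,0],[0,0,1],1],
    [[0,0,0],[0,0,1],1],
    [[0,0,0],[0,0,1],1],
    [[0,0,0],[0,0,1],1],
    [[0,0,0],[0,0,1],1],
    [[0,0,0],[0,0,0],1],
    [[0,0,0],[0,0,0],1],
    [[0,0,0],[0,0,0],1],
    [[0,0,0],[0,0,0],1],
    [[0,0,0],[0,0,0],1],
  ],
)

```text
clock: 19.05
tool_pos: [0.5094, 0.2176, 0.1873]
tcp_rot: [[0.591, 0.807, -0.0], [0.807, -0.591, -0.0], [-0.0, -0.0, -1.0]]
force: [1.0, 2.1, -3.2]
opening: 0.0079
grasp_force: 109.7
```

```bash
python3 st.py; python3 - <<'E'
from h import *
M=[]
for i in range(8): eyes.capture("wrist");M.append(readout.state()["moment"][2])
print(np.mean(M))
E
```

```text
19.05 [0.5094 0.2176 0.1873] yaw -126.22129266681314 f [ 0.975   2.1232 -3.1885] m [ 0.4724 -0.2514  0.5315] 0.007871935979838417 q [0.3111 0.0145 1.6408 0.     1.4863 0.9433]
to socket [ 0.0003 -0.0002 -0.0127]
0.5946556227131509
```

It's at about 0.6 N m. I'll ease back within the socket's play and lift out.

Request:
arm_command(
  plan=[
    [[0,0,0],[0,0,-2],1],
    [[0,0,0],[0,0,-2],1],
    [[0,0,0],[0,0,-1],1],
    [[0,0,0],[0,0,0],1],
    [[0,0,-0.004],[0,0,0],1],
    [[0,0,-0.01],[0,0,0],1],
    [[0,0,-0.018],[0,0,0],1],
    [[0,0,-0.02],[0,0,0],1],
    [[0,0,0],[0,0,0],1],
    [[0,0,0],[0,0,0],1],
  ],
)

```text
clock: 20.45
tool_pos: [0.5099, 0.2175, 0.2402]
tcp_rot: [[0.519, 0.855, 0.002], [0.855, -0.519, 0.0], [0.001, 0.001, -1.0]]
force: [0.0, -0.6, -2.7]
opening: 0.0074
grasp_force: 114.3
```

```bash
python3 st.py
```

```text
20.45 [0.5099 0.2175 0.2402] yaw -121.26649724967059 f [ 0.0016 -0.5527 -2.6919] m [ 0.0705 -0.0407  0.0687] 0.007415428945671223 q [ 0.3109 -0.0073  1.5668 -0.0003  1.5804  0.8566]
to socket [ 0.0001 -0.0008  0.0402]
```

Request:
arm_command(
  plan=[
    [[-0.035,0.013,0],[0,0,0],1],
    [[-0.035,0.013,0],[0,0,0],1],
    [[-0.035,0.013,0],[0,0,0],1],
    [[-0.035,0.013,0],[0,0,0],1],
    [[-0.036,0.013,0],[0,0,0],1],
    [[-0.036,0.014,0],[0,0,0],1],
    [[0,0,0.02],[0,0,0],1],
    [[0,0,0.04],[0,0,0],1],
    [[0,0,0.02],[0,0,0],1],
    [[0,0,0],[0,0,0],1],
  ],
)

```text
clock: 21.45
tool_pos: [0.4635, -0.0046, 0.1545]
tcp_rot: [[0.519, 0.855, -0.008], [0.855, -0.519, 0.001], [-0.004, -0.008, -1.0]]
force: [0.3, 0.0, -1.1]
opening: 0.0076
grasp_force: 114.3
```

Request:
arm_command(
  plan=[
    [[0,0,0],[0,0,0],1],
    [[0,0,0],[0,0,0],1],
    [[0,0,0],[0,0,0],1],
    [[0,0,0],[0,0,0],1],
    [[0,0,0],[0,0,0],1],
    [[0,0,0],[0,0,0],1],
    [[0,0,0],[0,0,0],1],
    [[0,0,0],[0,0,0],1],
    [[0,0,0],[0,0,0],1],
    [[0,0,0],[0,0,0],1],
  ],
)

```text
clock: 22.45
tool_pos: [0.467, -0.0047, 0.1593]
tcp_rot: [[0.518, 0.855, -0.0], [0.855, -0.518, 0.0], [-0.0, -0.0, -1.0]]
force: [1.3, -0.1, -0.4]
opening: 0.0077
grasp_force: 114.3
```

```bash
python3 - <<'E'
from h import *
s=readout.state();R=s["tcp_rot"];print(s["tool_pos"],s["moment"],R.T@(np.array([.467,-.005,.072])-s["tool_pos"]))
im=eyes.capture("wrist");cv2.imwrite("pics/s1.png",im[:,:,::-1])
m=eyes.camera_model("wrist")
print("hole px",proj(m,[.467,-.005,.042]))
E
```

```text
[ 0.467  -0.0047  0.1593] [ 0.0171 -0.0149 -0.0425] [-0.0003  0.0001  0.0873]
hole px [272.0746 192.8616]
```

View pics/s1.png

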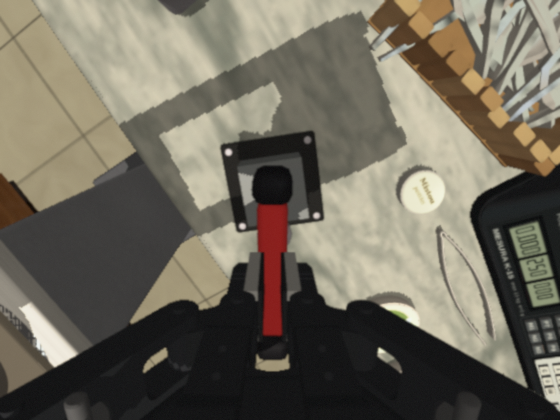

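The picture shows the key above the stand. The pad's corner screws are at (228,152), (308,140), (317,215) and (242,226), so I'll check the stand's centre from them.

```bash
python3 - <<'E'
from h import *
m=eyes.camera_model("wrist")
print(np.mean([onz(m,p,.006) for p in [(228,152),(308,140),(317,215),(242,226)]],0))
E
```

```text
[ 0.4681 -0.0063  0.006 ]
```

Request:
arm_command(
  plan=[
    [[0,0,0.02],[0,0,0],1],
    [[0,0,0.02],[0,0,0],1],
    [[0,0,0.014],[0,0,0],1],
    [[0,0,0.005],[0,0,0],1],
    [[0,0,0.004],[0,0,0],1],
    [[0,0,0.004],[0,0,0],1],
    [[0,0,0.004],[0,0,0],1],
    [[0,0,0],[0,0,0],1],
    [[0,0,0],[0,0,0],1],
    [[0,0,0],[0,0,0],1],
  ],
)

```text
clock: 23.5
tool_pos: [0.4673, -0.0047, 0.0887]
tcp_rot: [[0.518, 0.855, 0.0], [0.855, -0.518, -0.0], [0.0, 0.0, -1.0]]
force: [-0.5, 1.1, -2.7]
opening: 0.0073
grasp_force: 114.1
```

```bash
python3 st.py
```

```text
23.5 [ 0.4673 -0.0047  0.0887] yaw -121.2234144741251 f [-0.455   1.102  -2.7339] m [0.0924 0.0525 0.0156] 0.00732808070596521 q [-0.1198 -0.1476  1.9803  0.      1.3084  0.4252]
to socket [ 0.2123 -0.0794 -0.1113]
```

In the hole. I'll go down the last 16 mm, then let go.

Request:
arm_command(
  plan=[
    [[0,0,0.003],[0,0,0],1],
    [[0,0,0.003],[0,0,0],1],
    [[0,0,0.003],[0,0,0],1],
    [[0,0,0.003],[0,0,0],1],
    [[0,0,0.002],[0,0,0],1],
    [[0,0,0.002],[0,0,0],1],
    [[0,0,0],[0,0,0],1],
    [[0,0,0],[0,0,0],1],
    [[0,0,0],[0,0,0],1],
    [[0,0,0],[0,0,0],1],
  ],
)

```text
clock: 24.5
tool_pos: [0.4671, -0.0047, 0.0724]
tcp_rot: [[0.518, 0.855, -0.0], [0.855, -0.518, -0.0], [-0.0, 0.0, -1.0]]
force: [-0.5, -0.5, -2.2]
opening: 0.0076
grasp_force: 114.1
```

```bash
python3 st.py
```

```text
24.5 [ 0.4671 -0.0047  0.0724] yaw -121.22636067253656 f [-0.5489 -0.5352 -2.1771] m [ 0.1206 -0.003   0.043 ] 0.007557502660575427 q [-0.1198 -0.1283  1.9945 -0.      1.2754  0.4252]
to socket [ 0.2124 -0.0792 -0.1276]
```

Request:
arm_command(
  plan=[
    [[0,0,0.001],[0,0,0],1],
    [[0,0,0],[0,0,0],1],
    [[0,0,0],[0,0,0],0.7],
    [[0,0,0],[0,0,0],0.5],
    [[0,0,0],[0,0,0],0],
    [[0,0,0],[0,0,0],-0.5],
    [[0,0,0],[0,0,0],-1],
    [[0,0,0],[0,0,0],-1],
    [[0,0,0],[0,0,0],-1],
    [[0,0,0],[0,0,0],-1],
  ],
)

```text
clock: 25.5
tool_pos: [0.4671, -0.0047, 0.0714]
tcp_rot: [[0.518, 0.855, -0.0], [0.855, -0.518, -0.0], [-0.0, 0.0, -1.0]]
force: [0.0, -0.1, 0.8]
opening: 0.0852
grasp_force: 0.0
```

Request:
arm_command(
  plan=[
    [[0,0,-0.01],[0,0,0],-1],
    [[0,0,-0.02],[0,0,0],-1],
    [[0,0,-0.03],[0,0,0],-1],
    [[0,0,-0.03],[0,0,0],-1],
    [[0,0,-0.03],[0,0,0],-1],
    [[0,0,-0.02],[0,0,0],-1],
    [[0,0,0],[0,0,0],-1],
    [[0,0,0],[0,0,0],-1],
    [[0,0,0],[0,0,0],-1],
    [[0,0,0],[0,0,0],-1],
  ],
)

```text
clock: 26.5
tool_pos: [0.4662, -0.0046, 0.2099]
tcp_rot: [[0.518, 0.855, -0.003], [0.855, -0.518, 0.0], [-0.001, -0.002, -1.0]]
force: [-0.7, -0.7, -0.2]
opening: 0.0852
grasp_force: 0.0
```

```bash
sed -i 's/k1.png/k2.png/' bar.py; python3 bar.py; python3 st.py
```

```text
((275.0, 195.0), (76.0, 16.0), 90.0) [np.float64(0.01339832000856837), np.float64(0.06806670208673181)] [ -0.0012   0.0027   0.1089 179.4536]
((274.5, 195.0), (76.0, 15.0), 90.0) [np.float64(0.01256781169301153), np.float64(0.0681012821959943)] [ -0.0013   0.0022   0.1091 179.5045]
((273.9999694824219, 194.99996948242188), (15.999998092651367, 75.99998474121094), 0.0) [np.float64(0.06815444090237899), np.float64(0.013416386372483836)] [-0.0013  0.0018  0.1093  0.2938]
((273.9999694824219, 194.99996948242188), (75.99998474121094, 15.999998092651367), 90.0) [np.float64(0.013427918616403535), np.float64(0.06820670969164756)] [ -0.0014   0.0018   0.1095 179.507 ]
[[ 0.4662 -0.0046  0.2099]
 [ 0.4663 -0.0046  0.2101]
 [ 0.4664 -0.0046  0.2103]
 [ 0.4666 -0.0046  0.2105]] [ 0.4664 -0.0046  0.2102] [ 0.4673 -0.0067  0.101 ] [[ 0.5184  0.8552 -0.0016]
 [ 0.8552 -0.5184  0.0002]
 [-0.0007 -0.0015 -1.    ]]
26.7 [ 0.4667 -0.0046  0.2107] yaw -121.22564970360816 f [-0.5523 -0.6055  0.2305] m [-0.0861  0.0545  0.0071] 0.08533125981663446 q [-0.1198 -0.2392  1.833   0.      1.5491  0.4252]
to socket [ 0.2125 -0.0789  0.0107]
```

View pics/k2.png

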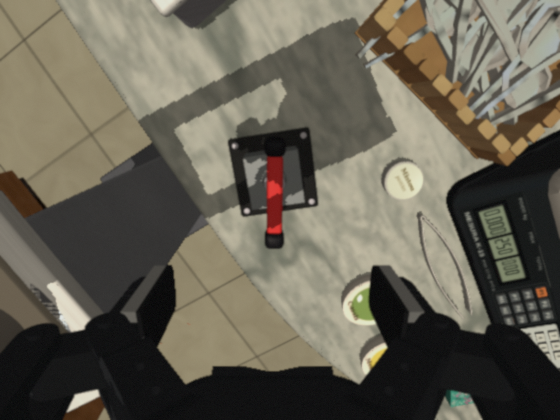

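The key stands in its hole, bar at (274,195), and the gripper is clear and open.

```bash
python3 -c "
from plant import order;print(order.hand_in())"
```

```text
the job is handed in; nothing more can be done
None
```

I turned the plug until the key read about 0.6 N m, stood the key back in its stand, left the other things alone and handed the job in; the hand-in gave no verdict.

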